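# Free a V-block from a left-hand clamp and put it back beside its twin

### The job

The hardened V-block is clamped on the steel fixture under a blue swing strap, which is held by a brass nut with a left-hand thread. Undo the nut far enough, swing the strap wide open, and put the V-block back into the free bay of the wooden cradle beside its twin, standing flat on the bay floor; the nut stays on its stud and the strap stays open. Leave the four loose parts standing about (shaft, gauge block, loupe, gear) where they are.

Things in the scene. Friction and masses are not known exactly. Their poses are not given: they have to be found in the camera images.
- fixture: Fixed steel clamping fixture; origin under the middle of the V-block's seat, z up. Base 12 mm thick, x -66 to 86, y -45 to 45 mm. Boss and stud (22 mm dia) at x = 58, y = 0; stop block x 28 to 42, y -17 to 17, 28 mm high. Post and stop stand 10 and 4 mm from the V-block's ends, leaving no room for fingers there: grip it here on its open sides, facing +y and -y.
- pivot (a point): Axis of the strap's pivot: dark post 24 mm in diameter on the fixture, at x = -46 mm, y = 0 in the fixture's frame; this point is 67 mm above the plate, the top of the post's cap. Axes as the fixture's.
- nut_grip (a point): Point to grip the nut: on its axis, 92 mm above the plate at value 0 of its joint, 8 mm under the top of its brass handle bar, 52 mm long (x of this point), 12 mm thick (y), 28 mm high. Below the bar is a grooved hexagon (30 mm over corners, top 20 mm below this point, with an 18 mm collar up to 14 mm below it): keep fingertips above. The point turns and rises with the nut.
- nut (a joint): Turn of the left-hand nut in rad, growing CLOCKWISE from above, which loosens it. Starts at -0.3 to 0.3; counter-clockwise it only tightens, hard stop at -0.5. Rises 2.23 mm per rad. Its skirt locks the strap until about 2.0 rad; beyond 2.2 the strap is free. Stop at 4.5. Stays where left; takes 0.12 N m. At 0 the bar lies along the fixture's x.
- strap_pin (a point): Steel pin on the blue strap, to push or pinch: 12 mm diameter, this point on its axis, 79 mm above the plate, 10 mm below its top; it rises 28 mm from the strap's top, with a 16 mm collar 3 mm high at its foot. It is 36 mm from the pivot axis. The strap lies 49 to 61 mm above the plate, is 28 mm wide, with a 44 mm square head hooked round the stud 104 mm from the pivot.
- strap (a joint): Swing of the strap in rad, 0 = closed over the V-block (from the pivot along the fixture's +x), growing counter-clockwise seen from above (head moves to the fixture's +y), up to 1.75. At 1.4 or more the V-block can be lifted out straight up. It stays where it is left; about 0.06 N m of friction.
- v_centre (a point): Centre of the V-block to be moved: grey hardened steel, 48 mm along x, 43 mm along y, 36 mm high, about 0.33 kg; this point is 18 mm above its underside. Its underside starts 12 mm above the plate, on the fixture's base. Its x lies along the fixture's x at the start.
- cradle: Fixed wooden cradle; origin under its centre. Two bays side by side along y; base 66 x 114 x 8 mm; three walls along x, 60 mm long, 7 mm thick, to 49 mm above the plate. Bays 46.5 mm wide, ends in x open but for a 3 mm lip at x = 26 to 31 mm either side. A V-block fits only lengthwise along x, held by its end faces (48 mm apart): the walls leave no room at its sides.
- free_bay (a point): Where the centre of the V-block comes to lie in the free bay (the bay at the cradle's -y): 26 mm above the plate, 18 mm above the bay's floor, axes as the cradle's.
- twin_centre (a point): Centre of the twin V-block (48 x 43 x 36 mm), which stands fixed in the cradle's +y bay.
- stepped_shaft_centre (a point): Centre of a turned steel shaft standing on end on the plate, 34 mm diameter, 87 mm high. Leave it standing.
- gauge_block_centre (a point): Centre of a steel gauge block standing on the plate, 35 x 9 mm and 20 mm high. Leave it alone.
- loupe_centre (a point): Centre of a black stand loupe, 42 mm diameter, 39 mm high, standing on the plate. Leave it alone.
- gear_centre (a point): Centre of a spur gear lying on the plate, 51 mm diameter, 20 mm high. Leave it alone.
Things that resemble listed ones, but are neither listed nor needed, are in the scene too. Of the things that look like the part that bears v_centre, the smaller one is meant.

How it is judged:
By the outcome, as a careful person would: the job done as asked, in the order asked, and still so for the second after the job is handed in, with the robot touching nothing.
It also fails if it takes over 72 s, if anything falls off the work surface, if the arm or the gripper's body presses on something with over 40 N, if the wrist force passes 120 N, or if a joint passes its speed limit or range.

### The arm

A 6-joint arm with a two-finger parallel gripper is mounted at the origin on a cart in front of the work surface, level with it; the furniture and walls round the work are solid. World frame = base frame: x ahead of the robot, y to its left, z up, the work surface at z = 0. Lengths are in m, angles in rad, forces in N, time in s.
With the tool pointing down it reaches from about 0.35 to 0.775 m from the base axis. Payload 7.3 kg.
Tool frame: the origin (TCP) lies at the very end of the fingers, on their centre line; the grasp point (between the pads) lies grip_point_offset behind it (grip_point_offset is the distance from the TCP to the grasp point, in m); z points along the fingers, y is the direction in which the jaws open and shut (so a half turn about z gives the same grasp; the last joint's range is limited). The gripper opens to 92 mm and grips with 3 to 60 N. Pads are 19 mm wide; open, the fingers measure 130 mm over their backs; the gripper's body (75 mm by 190 mm) begins 47 mm behind the grasp point.
Start: joints at [1.11, 0.342, 1.524, -0, 1.275, -0.146], TCP at [0.163, 0.499, 0.227] pointing down, gripper open.
Joint ranges: [-2.53, 2.53], [-0.77, 2.02], [0.04, 2.7], [-1, 4.14], [0.28, 2.66], [-3.11, 3.11]. Speed limits (rad/s): [2.57, 2.57, 3.14, 3.14, 3.14, 3.14].

### API

Orientations are given as [roll, pitch, yaw] about the fixed x, y, z axes, in that order (R = Rz(yaw) Ry(pitch) Rx(roll)).
In Python, from cell import * gives the robot as it stands.
- The arm moves only by the shell command python3 -m inch 'ROWS' [OPENING] [FORCE]. ROWS is JSON, a list that holds one entry, the list of rows, each a list of 4 numbers: the shift along the tool's x, y, z in mm, then the turn about the tool's z in rad. In form: [[[x, y, z, roll], ...]]. A call has 1 to 10 rows; each row shifts and turns the commanded pose from where the row before left it, along the tool's axes as they then stand; what a row does not reach is not made up. A row lasts 1/8 s, in which the tool goes at most 62.5 mm and 10.7 degrees, less where a joint would pass 70% of its speed; a pose out of reach is approached as far as the arm can. A call with a gripper value outside its range is refused whole. OPENING is the closure, from -1 (fully open) to 1 (shut), set as the call begins (- or left out, the last holds). The fingers move at their own pace and stop on an object; FORCE is the grip in N (left out, the last holds). Time passes only in rows, so rows that do not move let the fingers close. It gives the time, the measured TCP pose, the force and the opening at its end, in the units of the state.
- observe(): the state, without advancing time (a new reading comes with each control period).
- read_camera(name): name is "scene" or "top" or "wrist"; returns a dict with "img" (384x512x3 uint8, blue, green, red), "fx", "fy", "cx", "cy" (pixels), "k1" (the pictures are not rectified: a ray, as slopes to the right and down, at radius r is drawn at 1 + k1 r^2 times it, then the intrinsics apply), "eye" and "rotation" of the camera in the world; the wrist camera has in their place "T_tool_cam" (4x4, takes a point from camera to tool coordinates, whose origin is the TCP and whose axes are the flange's). Camera axes: x right, y down, z forward; pixel columns grow to the right and rows downward; lengths in m; the calibration is good to about 2 mm. A picture is of the moment at which its call begins: read the wrist's pose just before it. There is no depth.
- hand_in(): hands the job in, once; it reports no verdict.
Trained networks look in the newest picture that a camera, given by its name, has taken for a name from the list of things; names that differ only in an ending like _2 or _b are one class to them, and where a whole thing is asked for, a point or a joint stands for the part that bears it (a point fixed in the world has none). Each returns a list of dicts, best first, with "conf" (0 to 1); they miss things now and then, are a little off and sometimes report something else, mostly with a low value. They report only what shows in the picture. A call takes as long as a camera call. They do not tell look-alikes from the thing itself.
- boxes_of(camera, label): "at" ([row, column] in pixels, amid what is visible of it).
- place_of(camera, label): "at" ([row, column] in pixels: a listed point, or the origin of a listed thing).
The state is a dict: "time": time; "qpos": joint angles; "qvel": joint speeds; "joint_efforts": joint torques, N m; "tool_pos": TCP position; "tool_rot": TCP orientation; "contact_force": force on the tool from outside, world axes, zero at the start; "torque": the same for the moment, N m; "opening": finger opening in m.
Only numpy, scipy, OpenCV 4.12 (cv2) and the standard library are available. Lean on these libraries where they do the work, as an engineer would, in place of code of your own. Each camera call takes 0.05 s, during which the arm holds its last target. There are 200 camera calls.

## Working session

There is one attempt and no reset: what is moved stays moved. The work goes in short steps, Python scripts to look and compute and a shell command to move; the robot and the scene stay as the last step left them, time stands still between calls to the robot, and variables do not carry over. Pictures are saved under pics/ and viewed, about 8 in all and at most 12, crops included, and the job is handed in when it is done.

```bash
ls; mkdir -p pics; cat > h.py <<'E'
from cell import *
import numpy as np, cv2
from scipy.spatial.transform import Rotation as Ro
def cam(name):
    s=observe(); c=read_camera(name)
    if 'eye' in c: R=np.array(c['rotation']);e=np.array(c['eye'])
    else:
        T=np.eye(4);T[:3,:3]=Ro.from_euler('xyz',s['tool_rot']).as_matrix();T[:3,3]=s['tool_pos']
        T=T@np.array(c['T_tool_cam']);R=T[:3,:3];e=T[:3,3]
    c['R']=R;c['e']=e;return c
def ray(c,at):
    d=np.array([(at[1]-c['cx'])/c['fx'],(at[0]-c['cy'])/c['fy']]);u=d.copy()
    for _ in range(20):u=d/(1+c['k1']*(u@u))
    r=c['R']@np.array([u[0],u[1],1]);return r
def atz(c,at,z):
    r=ray(c,at);return c['e']+r*(z-c['e'][2])/r[2]
def proj(c,p):
    q=c['R'].T@(np.array(p)-c['e']);u=q[:2]/q[2];u=u*(1+c['k1']*(u@u))
    return [u[1]*c['fy']+c['cy'],u[0]*c['fx']+c['cx']]
E
cat > a.py <<'E'
from h import *
H=dict(fixture=0,pivot=.067,nut_grip=.092,strap_pin=.079,v_centre=.030,cradle=0,free_bay=.026,twin_centre=.026,stepped_shaft_centre=.0435,gauge_block_centre=.01,loupe_centre=.0195,gear_centre=.01)
for n in ['top','scene']:
    c=cam(n);cv2.imwrite(f'pics/{n}0.png',c['img']);print(n,c['e'].round(3))
    for k,z in H.items():
        for d in place_of(n,k)[:3]:
            print(k,np.round(d['at']),round(d['conf'],2),atz(c,d['at'],z).round(4)[:2])
s=observe();print(s['time'],s['tool_pos'],s['tool_rot'],grip_point_offset if 'grip_point_offset' in globals() else '')
E
python3 a.py
```

```text
pics
top [ 0.295 -0.104  1.091]Traceback (most recent call last):
  File "a.py", line 7, in <module>
    print(k,np.round(d['at']),round(d['conf'],2),atz(c,d['at'],z).round(4)[:2])
                                                 ~~~^^^^^^^^^^^^^
  File "h.py", line 16, in atz
    r=ray(c,at);return c['e']+r*(z-c['e'][2])/r[2]
                                              ~^^^
IndexError: invalid index to scalar variable.
```

```bash
python3 -c "
from h import *
c=read_camera('top');print(c['rotation'],c['eye'],c['fx'],c['k1'])
c=read_camera('wrist');print(c['T_tool_cam'])"
sed -i "s/R=np.array(c\['rotation'\])/R=np.array(c['rotation']);R=R if R.ndim==2 else Ro.from_euler('xyz',R).as_matrix()/" h.py; python3 a.py
```

```text
[-2.96281316 -0.00439282 -1.55876927] [ 0.29485283 -0.10404584  1.09065824] 404.2637468295905 0.048510534957185845
[[ 1.16232750e-03 -9.59248691e-01 -2.82560785e-01  7.58827959e-02]
 [ 9.99999013e-01  1.33809488e-03 -4.29073753e-04  5.62028222e-04]
 [ 7.89681577e-04 -2.82560007e-01  9.59249300e-01 -1.58042442e-01]
 [ 0.00000000e+00  0.00000000e+00  0.00000000e+00  1.00000000e+00]]
top [ 0.295 -0.104  1.091]
fixture [200. 330.] 0.88 [ 0.4755 -0.314 ]
fixture [201. 360.] 0.62 [ 0.4743 -0.3938]
pivot [194. 318.] 0.91 [ 0.4793 -0.2694]
nut_grip [200. 362.] 0.73 [ 0.4605 -0.3737]
v_centre [201. 333.] 0.59 [ 0.4693 -0.3161]
v_centre [224. 238.] 0.59 [ 0.404  -0.0651]
cradle [200. 175.] 0.92 [0.4712 0.1103]
free_bay [193. 181.] 0.93 [0.4853 0.0895]
twin_centre [199. 163.] 0.81 [0.4679 0.1359]
stepped_shaft_centre [239. 348.] 0.53 [ 0.3669 -0.3477]
gauge_block_centre [164. 346.] 0.56 [ 0.5758 -0.3564]
loupe_centre [237. 179.] 0.76 [0.3687 0.0898]
gear_centre [168. 247.] 0.61 [ 0.5605 -0.085 ]
scene [-0.148 -0.394  0.644]
fixture [239. 342.] 0.98 [ 0.4749 -0.3122]
pivot [214. 332.] 0.66 [ 0.4771 -0.275 ]
pivot [213. 345.] 0.64 [ 0.4934 -0.3026]
pivot [182. 204.] 0.52 [0.4431 0.0551]
nut_grip [221. 377.] 0.8 [ 0.4733 -0.3761]
nut_grip [187. 273.] 0.38 [ 0.4761 -0.124 ]
nut_grip [211. 331.] 0.27 [ 0.4578 -0.2767]
v_centre [215. 237.] 0.9 [ 0.4069 -0.0614]
v_centre [230. 347.] 0.74 [ 0.4797 -0.3169]
cradle [190. 196.] 0.69 [0.4699 0.1078]
free_bay [183. 205.] 0.66 [0.4811 0.0821]
twin_centre [179. 182.] 0.65 [0.468  0.1491]
stepped_shaft_centre [265. 350.] 0.71 [ 0.3696 -0.3526]
loupe_centre [209. 177.] 0.66 [0.3651 0.0913]
loupe_centre [187. 193.] 0.38 [0.4584 0.1077]
gear_centre [184. 275.] 0.65 [ 0.5841 -0.0836]
1.5 [0.1625579  0.49922543 0.22675636] [3.14146002e+00 2.81951214e-05 2.82676971e+00] 0.0188
```

```bash
python3 -c "
import cv2,numpy as np
a=cv2.imread('pics/top0.png');b=cv2.imread('pics/scene0.png')
cv2.imwrite('pics/top0b.png',cv2.resize(a,(800,600)));cv2.imwrite('pics/scene0b.png',cv2.resize(b,(800,600)))"
```

```text
(no output)
```

View pics/top0b.png

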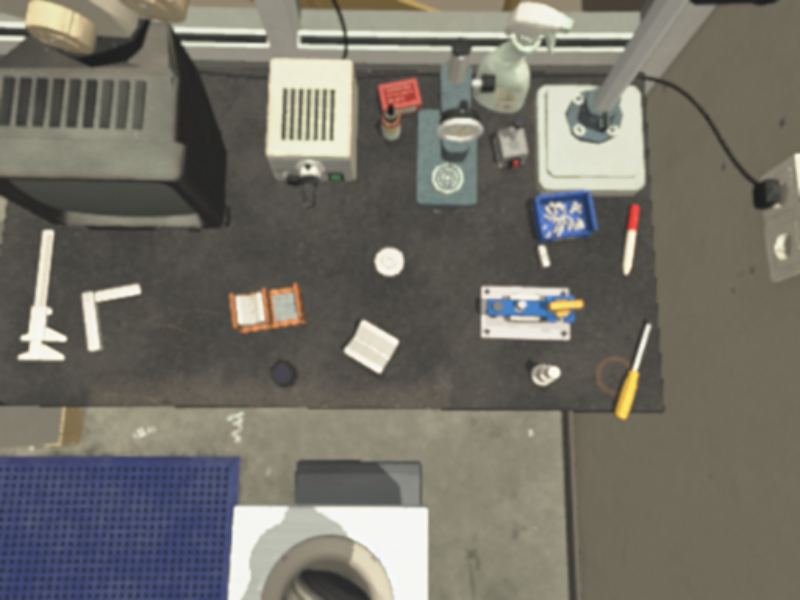

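View pics/scene0b.png

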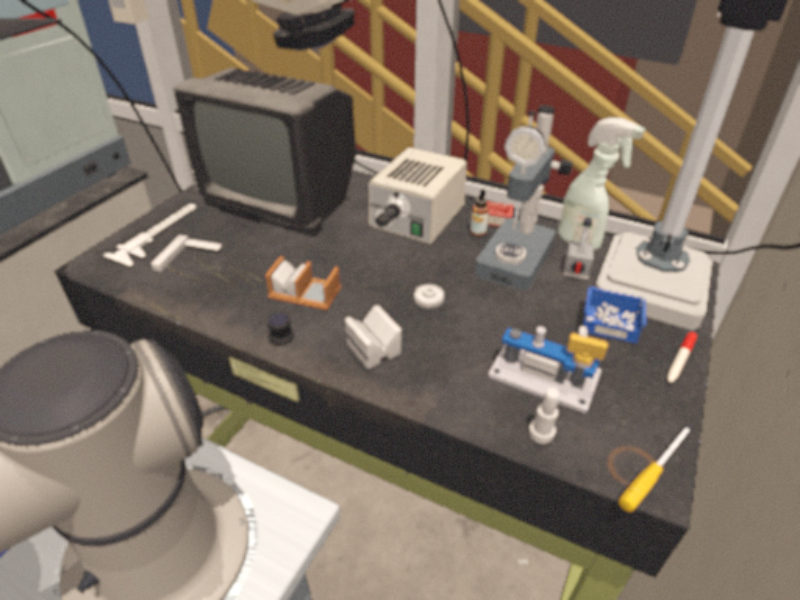

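Candidates for the V-block (top camera, 512 px): the clamped one at (201,333) and a larger loose one at (224,238). The smaller, clamped one is meant. Next I move over the cradle for a closer look.

```bash
python3 -m inch '[[[-46,-36,0,0],[-46,-36,0,0],[-46,-36,0,0],[-46,-36,0,0],[-46,-36,0,0],[-46,-36,0,0],[-46,-36,0,0],[-46,-36,0,0],[0,0,0,0],[0,0,0,0]]]'
cat > w.py <<'E'
from h import *
import sys
H=dict(fixture=0,pivot=.067,nut_grip=.092,strap_pin=.079,v_centre=.030,cradle=0,free_bay=.026,twin_centre=.026,stepped_shaft_centre=.0435,gauge_block_centre=.01,loupe_centre=.0195,gear_centre=.01)
c=cam('wrist');cv2.imwrite(f'pics/{sys.argv[1]}.png',c['img'])
for k in sys.argv[2:]:
    for d in place_of('wrist',k)[:3]:
        print(k,np.round(d['at']),round(d['conf'],2),atz(c,d['at'],H[k]).round(4)[:2])
s=observe();print(s['time'],s['tool_pos'],s['tool_rot'],s['qpos'])
import cell
E
python3 w.py w1 cradle free_bay twin_centre loupe_centre v_centre gear_centre
```

```text
time: 2.75
tool_pos: [0.4229, 0.1116, 0.2266]
tool_rot: [3.141, -0.001, 2.826]
contact_force: [0.9, -0.0, 0.4]
opening: 0.0919
cradle [202. 274.] 0.81 [0.4801 0.1168]
free_bay [217. 256.] 0.83 [0.4829 0.0935]
twin_centre [200. 293.] 0.72 [0.476  0.1396]
loupe_centre [121. 215.] 0.84 [0.3666 0.0848]
loupe_centre [311. 142.] 0.34 [ 0.5632 -0.0881]
v_centre [199. 106.] 0.72 [ 0.4087 -0.0597]
gear_centre [311. 141.] 0.56 [ 0.569  -0.0954]
3.1 [0.42293934 0.11222873 0.22683016] [3.14139594e+00 1.48469859e-04 2.82847655e+00] [ 8.37874593e-02  1.81152662e-01  1.74570312e+00  1.32343031e-04
  1.21452390e+00 -1.17393892e+00]
```

View pics/w1.png

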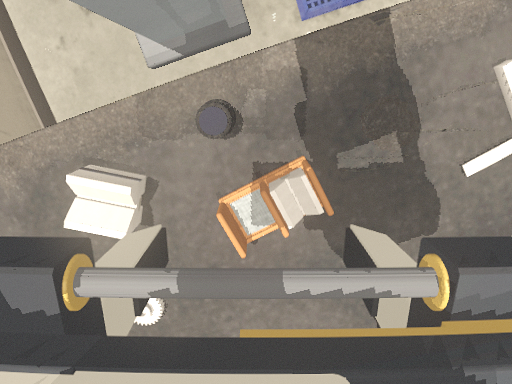

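The wrist picture shows the cradle at about (205,275), twin on the right and free bay at (217,256). I rectify it onto the wall-top plane to get its yaw.

```bash
cat >> h.py <<'E'
def rect(c,x0,y0,z,L=.15,n=600):
    # output: right = -y, up = +x, centred x0,y0
    g=(np.arange(n)+.5)/n*L-L/2
    Y,X=np.meshgrid(y0-g,x0-g); X,Y=X,Y
    P=np.stack([X,Y,np.full_like(X,z)],-1)-c['e']
    q=P@c['R'];u=q[...,:2]/q[...,2:];u=u*(1+c['k1']*(u**2).sum(-1,keepdims=True))
    X_=(u[...,0]*c['fx']+c['cx']).astype(np.float32);Y_=(u[...,1]*c['fy']+c['cy']).astype(np.float32)
    return cv2.remap(c['img'],X_,Y_,cv2.INTER_CUBIC)
E
python3 - <<'E'
from h import *
c=cam('wrist');im=rect(c,.478,.117,.049)
cv2.imwrite('pics/r1.png',im)
h=cv2.cvtColor(im,cv2.COLOR_BGR2HSV);m=cv2.inRange(h,(3,110,60),(22,255,255))
cv2.imwrite('pics/r1m.png',np.hstack([cv2.resize(im,(400,400)),cv2.cvtColor(cv2.resize(m,(400,400)),cv2.COLOR_GRAY2BGR)]))
E
```

```text
(no output)
```

View pics/r1m.png

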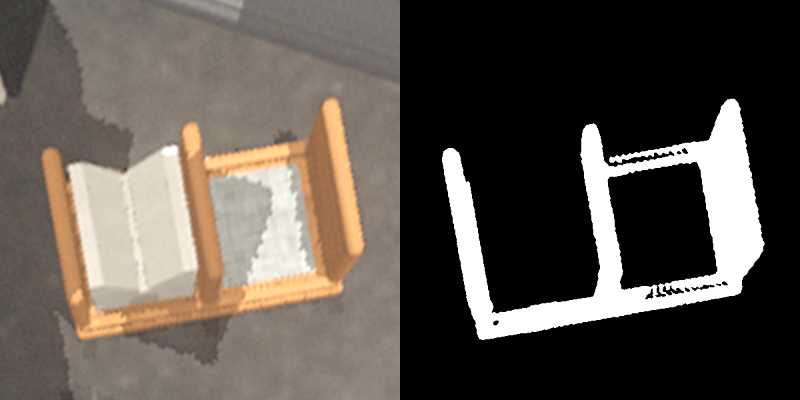

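The mask shows three wall tops with spacing 141–143 px (142.7 expected). That gives cradle yaw ≈ 0.18 rad and free bay ≈ (0.482, 0.090). Next, the fixture.

```bash
python3 -m inch '[[[-24.6,-51.6,0,0],[-24.6,-51.6,0,0],[-24.6,-51.6,0,0],[-24.6,-51.6,0,0],[-24.6,-51.6,0,0],[-24.6,-51.6,0,0],[-24.6,-51.6,0,0]]]' >/dev/null;  python3 -m inch '[[[0,0,0,0.18],[0,0,0,0.18],[0,0,0,0.18],[0,0,0,0.18],[0,0,0,0.18],[0,0,0,0.18],[0,0,0,0.18],[0,0,0,0],[0,0,0,0]]]'
python3 w.py w2 fixture pivot nut_grip strap_pin v_centre stepped_shaft_centre gauge_block_centre
python3 - <<'E'
from h import *
c=cam('wrist');im=rect(c,.475,-.314,.079,.2)
cv2.imwrite('pics/r2.png',im)
E
```

```text
time: 5.15
tool_pos: [0.4753, -0.2851, 0.2266]
tool_rot: [-3.142, -0.0, 1.571]
contact_force: [-0.1, 0.3, -0.0]
opening: 0.0916
fixture [184. 258.] 0.75 [ 0.4795 -0.3156]
fixture [221. 339.] 0.48 [ 0.5787 -0.3625]
fixture [266. 255.] 0.4 [ 0.4755 -0.4257]
pivot [159. 257.] 0.58 [ 0.477  -0.2721]
nut_grip [270. 257.] 0.74 [ 0.4773 -0.3782]
strap_pin [195. 256.] 0.71 [ 0.4762 -0.3041]
v_centre [192. 259.] 0.74 [ 0.4802 -0.3162]
stepped_shaft_centre [226. 158.] 0.88 [ 0.3683 -0.3516]
gauge_block_centre [217. 340.] 0.88 [ 0.577  -0.3535]
gauge_block_centre [195. 256.] 0.58 [ 0.4763 -0.3263]
5.55 [ 0.47517186 -0.28535168  0.22668521] [ 3.14155972e+00 -9.39223841e-05  1.56716940e+00] [-6.79137968e-01  3.95834604e-01  1.44248825e+00  9.73504755e-05
  1.30330283e+00 -6.75536773e-01]
```

View pics/r2.png

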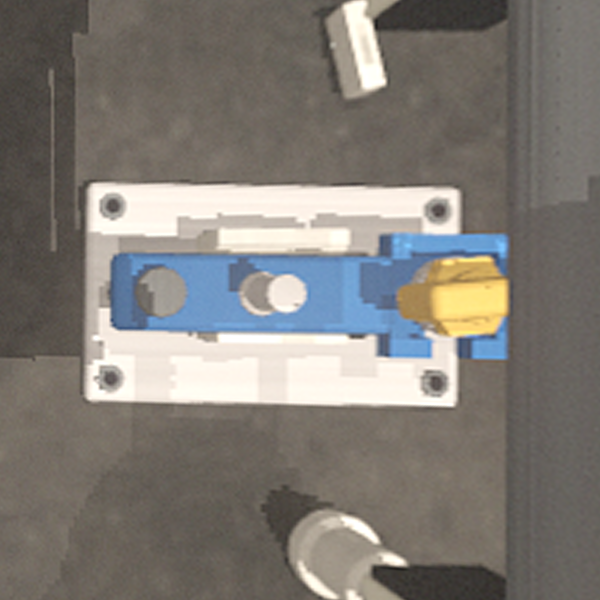

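Rectified view: post at (163,291), pin at (288,293), and brass bar at about (455,305), nearly along x. Pivot to pin works out at 36 mm as specified. Fixture origin ≈ (0.477,-0.317), yaw ≈ -1.58. Closer look at the nut next.

```bash
python3 -m inch '[[[-55,2,25,0],[0,0,0,0],[0,0,0,0]]]'
python3 w.py w3 nut_grip strap_pin pivot
python3 - <<'E'
from h import *
c=cam('wrist');im=rect(c,.477,-.345,.100,.15)
h=cv2.cvtColor(im,cv2.COLOR_BGR2HSV);m=cv2.inRange(h,(15,110,150),(35,255,255))
cv2.imwrite('pics/r3.png',np.hstack([cv2.resize(im,(400,400)),cv2.cvtColor(cv2.resize(m,(400,400)),cv2.COLOR_GRAY2BGR)]))
E
```

```text
time: 5.98
tool_pos: [0.4768, -0.3401, 0.2015]
tool_rot: [-3.141, -0.001, 1.566]
contact_force: [0.2, -0.4, -0.2]
opening: 0.0912
nut_grip [226. 256.] 0.84 [ 0.4774 -0.375 ]
pivot [ 99. 254.] 0.75 [ 0.4763 -0.2699]
6.175 [ 0.47731684 -0.3396445   0.20250966] [3.14059113e+00 5.95818044e-04 1.56774471e+00] [-7.49369104e-01  4.71758537e-01  1.38935675e+00  2.53207976e-04
  1.27933754e+00 -7.46390405e-01]
```

View pics/r3.png

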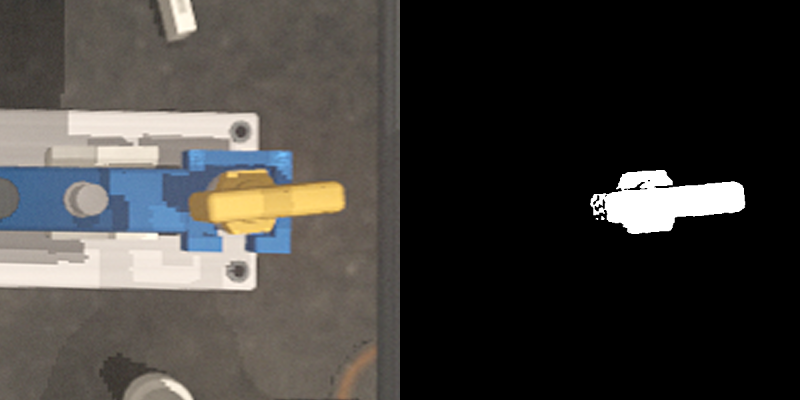

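Bar runs from (208,208) to (345,197) in the crop, so the nut is at about -0.08 rad, centre ≈ (0.477,-0.374). Grip it with fingertips at z = 0.081.

```bash
python3 -m inch '[[[-35,-0.5,0,0],[0,0,0,-0.07],[0,0,45,0],[0,0,45,0],[0,0,27,0],[0,0,4.5,0],[0,0,0,0]]]'
python3 -m inch '[[[0,0,0,0],[0,0,0,0],[0,0,0,0],[0,0,0,0],[0,0,0,0],[0,0,0,0]]]' 1 40
python3 -c "
from h import *
s=observe();print(s['tool_pos'],s['qpos'],s['torque'])"
```

```text
time: 7.1
tool_pos: [0.4769, -0.3755, 0.0812]
tool_rot: [3.141, 0.001, 1.637]
contact_force: [-0.3, 1.5, 0.3]
opening: 0.0916
time: 7.85
tool_pos: [0.4763, -0.3753, 0.0801]
tool_rot: [-3.142, -0.0, 1.637]
contact_force: [0.5, 0.2, 0.1]
opening: 0.0365
[ 0.47629976 -0.37530793  0.08012515] [-7.93720973e-01  6.31067352e-01  1.47426904e+00  7.77622095e-05
  1.03643500e+00 -8.59770574e-01] [-0.11817062  0.02072699 -0.04732713]
```

```bash
python3 -m inch '[[[0,0,0,0],[0,0,0,0],[0,0,0,0],[0,0,0,0]]]'
python3 -m inch '[[[0,0,-0.4,0.18],[0,0,-0.4,0.18],[0,0,-0.4,0.18],[0,0,-0.4,0.18],[0,0,-0.4,0.18]]]'
python3 -c "
from h import *
s=observe();print(s['tool_pos'],s['qpos'],s['torque'])"
```

```text
time: 8.35
tool_pos: [0.4757, -0.3753, 0.0802]
tool_rot: [-3.141, -0.0, 1.637]
contact_force: [-4.0, -0.3, 1.0]
opening: 0.0115
time: 8.98
tool_pos: [0.4752, -0.3752, 0.0822]
tool_rot: [-3.139, 0.001, 0.731]
contact_force: [-7.9, -0.2, 3.0]
opening: 0.0119
[ 0.47516919 -0.37516342  0.08217067] [-7.94275067e-01  6.28156216e-01  1.47330147e+00 -1.27643280e-03
  1.04235684e+00  4.60371212e-02] [-0.06118411  1.27355414  0.1962299 ]
```

```bash
python3 -m inch '[[[0,0,-0.4,0.18],[0,0,-0.4,0.18],[0,0,-0.4,0.18],[0,0,-0.4,0.18],[0,0,-0.4,0.18],[0,0,-0.4,0.18],[0,0,-0.4,0.18],[0,0,-0.4,0.18],[0,0,-0.4,0.18],[0,0,-0.4,0.18]]]'
python3 -m inch '[[[0,0,-0.4,0.18],[0,0,-0.4,0.18],[0,0,-0.4,0.18],[0,0,-0.4,0.18],[0,0,-0.4,0.18],[0,0,-0.4,0.18],[0,0,0,0]]]'
python3 -c "
from h import *
s=observe();print(s['tool_pos'],s['qpos'],s['torque'])"
```

```text
time: 10.22
tool_pos: [0.4752, -0.3741, 0.0861]
tool_rot: [3.141, 0.004, -1.069]
contact_force: [-5.4, 3.6, 5.1]
opening: 0.0121
time: 11.1
tool_pos: [0.4759, -0.374, 0.0886]
tool_rot: [3.139, 0.002, -2.145]
contact_force: [-3.3, 4.5, 3.9]
opening: 0.0116
[ 0.47589594 -0.37398073  0.08857827] [-7.93149863e-01  6.20425770e-01  1.46754264e+00  1.15967712e-03
  1.05640373e+00  2.92243530e+00] [ 0.8529418   0.7184436  -0.10480627]
```

```bash
python3 -m inch '[[[0,0,0,0],[0,0,0,0],[0,0,0,0],[0,0,-28,0],[0,0,0,-0.1745],[0,0,0,-0.1745],[0,0,0,-0.1745],[0,0,0,-0.1745],[0,0,0,-0.1745],[0,0,0,-0.1745]]]' 0
python3 -m inch '[[[0,0,0,-0.1745],[0,0,0,-0.1745],[0,0,0,-0.1745],[0,0,0,-0.1745],[0,0,0,-0.1745],[0,0,0,-0.1745],[0,0,0,-0.1745],[0,0,0,-0.1745],[0,0,0,-0.1745]]]'
python3 -m inch '[[[0,0,0,-0.1745],[0,0,0,-0.1745],[0,0,0,-0.1745],[0,0,28,0]]]'
python3 -m inch '[[[0,0,0,0],[0,0,0,0],[0,0,0,0],[0,0,0,0],[0,0,0,0]]]' 1
python3 -m inch '[[[0,0,-0.4,0.16],[0,0,-0.4,0.16],[0,0,-0.4,0.16],[0,0,-0.4,0.16],[0,0,0,0]]]'
python3 -c "
from h import *
s=observe();print(s['tool_pos'],s['qpos'],s['torque'])"
```

```text
time: 12.35
tool_pos: [0.4764, -0.3755, 0.1166]
tool_rot: [-3.141, -0.0, -1.09]
contact_force: [-0.5, 0.3, -0.9]
opening: 0.0457
time: 13.48
tool_pos: [0.4764, -0.3754, 0.1165]
tool_rot: [3.141, -0.0, 0.48]
contact_force: [0.3, 0.1, -0.0]
opening: 0.0462
time: 13.98
tool_pos: [0.4777, -0.3767, 0.0904]
tool_rot: [3.136, 0.001, 1.0]
contact_force: [0.7, -0.0, -0.4]
opening: 0.0462
time: 14.6
tool_pos: [0.4755, -0.3749, 0.0894]
tool_rot: [-3.14, 0.0, 0.998]
contact_force: [-4.5, 2.0, 5.2]
opening: 0.0113
time: 15.22
tool_pos: [0.4754, -0.3748, 0.0909]
tool_rot: [-3.14, 0.001, 0.356]
contact_force: [-4.0, 2.4, 5.0]
opening: 0.0117
[ 0.47541234 -0.37481005  0.09089567] [-7.93891046e-01  6.17584818e-01  1.46555865e+00 -5.77080179e-04
  1.06038099e+00  4.21099299e-01] [ 0.31998441  0.94190039 -0.10207156]
```

```bash
python3 -m inch '[[[0,0,0,0],[0,0,0,0],[0,0,0,0],[0,0,-32,0],[0,0,0,-0.1736],[0,0,0,-0.1736],[0,0,0,-0.1736],[0,0,0,-0.1736],[0,0,0,-0.1736],[0,0,0,-0.1736]]]' 0
python3 -m inch '[[[0,0,0,-0.1736],[35,0,0,0],[33,0,0,0],[0,0,0,0],[0,0,0,0]]]'
python3 w.py w4 strap_pin pivot nut_grip
python3 - <<'E'
from h import *
c=cam('wrist');im=rect(c,.477,-.31,.089,.15)
cv2.imwrite('pics/r4.png',cv2.resize(im,(500,500)))
E
```

```text
time: 16.48
tool_pos: [0.4764, -0.3754, 0.1221]
tool_rot: [3.141, -0.0, 1.405]
contact_force: [0.6, -0.4, 0.0]
opening: 0.0459
time: 17.1
tool_pos: [0.4765, -0.3079, 0.1224]
tool_rot: [3.141, 0.001, 1.573]
contact_force: [0.2, -0.0, 0.1]
opening: 0.046
strap_pin [213. 253.] 0.91 [ 0.4755 -0.3065]
pivot [153. 258.] 0.78 [ 0.4788 -0.27  ]
nut_grip [327. 254.] 0.8 [ 0.4765 -0.3842]
17.3 [ 0.47615673 -0.30816101  0.12209979] [3.14139163e+00 1.66360180e-04 1.57212491e+00] [-7.09509135e-01  5.18387551e-01  1.55117640e+00  5.79785929e-06
  1.07176782e+00 -7.10840508e-01]
```

View pics/r4.png

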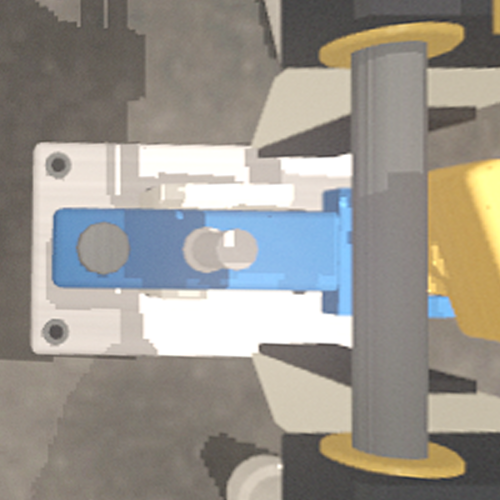

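```bash
python3 -m inch '[[[1.3,0.5,25,0],[0,0,27,0],[0,0,2,0],[0,0,0,0]]]'
python3 -m inch '[[[0,0,0,0],[0,0,0,0],[0,0,0,0],[0,0,0,0],[0,0,0,0]]]' 1 20
python3 -m inch '[[[0.58,6.44,0,-0.18],[0.58,6.44,0,-0.18],[0.58,6.44,0,-0.18],[0.58,6.44,0,-0.18]]]'
python3 -m inch '[[[0.58,6.44,0,-0.18],[0.58,6.44,0,-0.18],[0.58,6.44,0,-0.18],[0.58,6.44,0,-0.18],[0.58,6.44,0,-0.18],[0.1,2.2,0,-0.06],[0,0,0,0]]]'
```

```text
time: 17.85
tool_pos: [0.477, -0.3065, 0.0688]
tool_rot: [3.141, 0.0, 1.573]
contact_force: [0.2, -0.4, -0.3]
opening: 0.0455
time: 18.48
tool_pos: [0.4767, -0.306, 0.0684]
tool_rot: [3.142, 0.0, 1.573]
contact_force: [-0.6, -0.4, 2.2]
opening: 0.0112
time: 18.98
tool_pos: [0.5001, -0.2976, 0.0684]
tool_rot: [-3.141, 0.0, 2.299]
contact_force: [-3.0, -1.9, 1.9]
opening: 0.011
time: 19.85
tool_pos: [0.5124, -0.2664, 0.0684]
tool_rot: [-3.141, 0.0, -3.031]
contact_force: [-0.7, -1.9, 1.3]
opening: 0.011
```

```bash
python3 -m inch '[[[0,0,0,0],[0,0,0,0],[0,0,-31,0],[0,0,-31,0],[0,0,0,0.168],[0,0,0,0.168],[0,0,0,0.168],[0,0,0,0.168],[0,0,0,0.168],[0,0,0,0.168]]]' -0.4
python3 -m inch '[[[0,0,0,0.168],[0,0,0,0.168],[0,0,0,0.168],[0,0,0,0.168],[-25,-17.7,0,0],[-25.3,-17.7,0,0],[0,0,0,0],[0,0,0,0]]]'
python3 w.py w5 v_centre stepped_shaft_centre nut_grip pivot strap_pin
python3 - <<'E'
from h import *
c=cam('wrist');im=rect(c,.477,-.31,.048,.2)
cv2.imwrite('pics/r5.png',cv2.resize(im,(500,500)))
E
```

```text
time: 21.1
tool_pos: [0.5122, -0.2657, 0.13]
tool_rot: [3.141, -0.001, 2.239]
contact_force: [-0.2, 0.6, -0.9]
opening: 0.0641
time: 22.1
tool_pos: [0.4772, -0.3159, 0.13]
tool_rot: [3.142, -0.001, 1.572]
contact_force: [1.0, 0.1, -0.4]
opening: 0.0639
v_centre [190. 261.] 0.93 [ 0.4826 -0.3165]
stepped_shaft_centre [236. 118.] 0.88 [ 0.3681 -0.351 ]
nut_grip [306. 254.] 0.82 [ 0.4769 -0.3807]
pivot [142. 256.] 0.63 [ 0.4779 -0.2721]
strap_pin [133. 314.] 0.67 [ 0.5143 -0.2645]
22.4 [ 0.47737556 -0.31586133  0.13018899] [ 3.14153271e+00 -1.70356626e-04  1.57382503e+00] [-7.18493565e-01  5.17985051e-01  1.52613098e+00  1.88183190e-04
  1.09754415e+00 -7.21608041e-01]
```

View pics/r5.png

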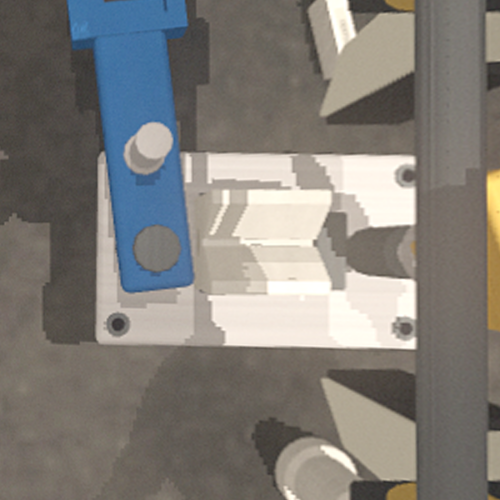

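The picture shows the strap wide open (pointing up), and the V-block top at (210–332,190–293), so its centre is at about (0.480,-0.317). The shaft clears if I grip high, with the TCP at 0.025.

```bash
python3 -m inch '[[[-0.5,2.3,30,0],[0,0,40,0],[0,0,30,0],[0,0,5,0],[0,0,0,0]]]'
python3 -m inch '[[[0,0,0,0],[0,0,0,0],[0,0,0,0],[0,0,0,0],[0,0,0,0]]]' 1 50
```

```text
time: 23.08
tool_pos: [0.4797, -0.3171, 0.0257]
tool_rot: [3.141, 0.0, 1.573]
contact_force: [-0.4, -0.2, 0.9]
opening: 0.0643
time: 23.7
tool_pos: [0.4797, -0.3172, 0.026]
tool_rot: [3.141, 0.001, 1.573]
contact_force: [0.1, 1.3, 5.7]
opening: 0.0414
```

```bash
python3 -m inch '[[[0,0,-10,0],[0,0,-40,0],[0,0,-55,0],[54,3.4,0,0],[54,3.4,0,0],[54,3.4,0,0],[0,0,0,0.1725],[0,0,0,0.1725],[0,0,0,0.1725],[0,0,0,0.1725]]]'
python3 -m inch '[[[0,0,0,0.1725],[0,0,0,0.1725],[0,0,0,0.1725],[0,0,0,0.1725],[0,0,50,0],[0,0,45,0],[0,0,15,0],[0,0,0,0]]]'
python3 -m inch '[[[0,0,3,0],[0,0,2,0],[0,0,0,0]]]'
```

```text
time: 24.95
tool_pos: [0.4888, -0.1546, 0.1301]
tool_rot: [-3.141, 0.0, 0.877]
contact_force: [-0.0, -0.7, -2.2]
opening: 0.0415
time: 25.95
tool_pos: [0.489, -0.1548, 0.02]
tool_rot: [-3.141, 0.001, 0.193]
contact_force: [0.2, 0.0, -3.8]
opening: 0.0419
time: 26.32
tool_pos: [0.4895, -0.155, 0.0159]
tool_rot: [3.141, -0.001, 0.193]
contact_force: [-0.6, -0.5, -2.5]
opening: 0.0415
```

```bash
python3 -m inch '[[[0,0,1,0],[0,0,0,0]]]'
python3 -m inch '[[[0,0,0.7,0],[0,0,0,0]]]'
```

```text
time: 26.58
tool_pos: [0.4892, -0.1549, 0.0143]
tool_rot: [-3.142, -0.0, 0.193]
contact_force: [0.3, 1.0, -3.5]
opening: 0.0416
time: 26.82
tool_pos: [0.4893, -0.1549, 0.014]
tool_rot: [3.141, -0.0, 0.193]
contact_force: [-2.6, 0.9, 3.9]
opening: 0.0414
```

```bash
python3 -m inch '[[[0,0,0,0],[0,0,0,0],[0,0,0,0],[0,0,-56,0],[0,0,0,-0.1736],[0,0,0,-0.1736],[0,0,0,-0.1736],[0,0,0,-0.1736],[0,0,0,-0.1736],[0,0,0,-0.1736]]]' -0.5
python3 -m inch '[[[0,0,0,-0.1736],[0,0,0,-0.1736],[0,0,0,-0.1736],[0,0,0,0],[0,0,0,0]]]'
python3 w.py w6 v_centre
python3 - <<'E'
from h import *
c=cam('wrist');im=rect(c,.489,-.155,.036,.15)
cv2.imwrite('pics/r6.png',cv2.resize(im,(500,500)))
E
```

```text
time: 28.08
tool_pos: [0.4892, -0.1549, 0.0694]
tool_rot: [3.142, -0.0, 1.24]
contact_force: [-0.5, -0.2, -0.2]
opening: 0.069
time: 28.7
tool_pos: [0.4892, -0.1549, 0.0695]
tool_rot: [3.142, -0.0, 1.752]
contact_force: [0.4, 0.4, -0.6]
opening: 0.0691
v_centre [210. 255.] 0.64 [ 0.4889 -0.15  ]
v_centre [ 38. 144.] 0.58 [ 0.4107 -0.0624]
28.8 [ 0.48918843 -0.15486382  0.06947811] [ 3.14153709e+00 -9.84616795e-05  1.75326829e+00] [-4.56111351e-01  5.05338417e-01  1.75842208e+00  1.45803447e-04
  8.77846243e-01 -6.38676457e-01]
```

View pics/r6.png

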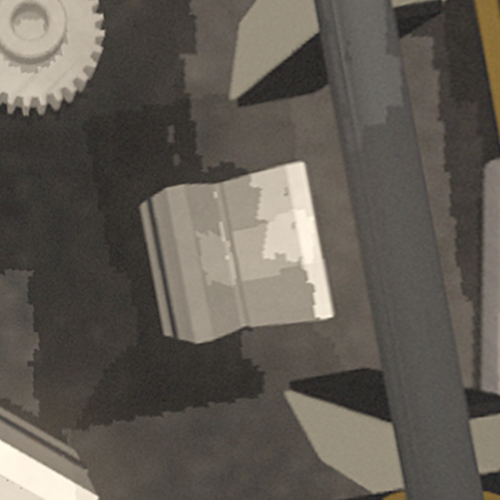

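The block stands flat on the plate, between the jaws and aligned with them (centre about (240,252)). Regrip it by the end faces.

```bash
python3 -m inch '[[[0,0,35,0],[0,0,22,0],[0,0,4,0],[0,0,0,0]]]'
python3 -m inch '[[[0,0,0,0],[0,0,0,0],[0,0,0,0],[0,0,0,0],[0,0,0,0]]]' 1 50
python3 -c "
from h import *
s=observe();print(s['tool_pos'],s['tool_rot'])"
```

```text
time: 29.35
tool_pos: [0.4894, -0.155, 0.0088]
tool_rot: [3.141, 0.0, 1.755]
contact_force: [0.2, -0.4, 0.2]
opening: 0.069
time: 29.98
tool_pos: [0.4893, -0.155, 0.009]
tool_rot: [3.141, 0.0, 1.755]
contact_force: [-1.5, -0.3, 6.6]
opening: 0.0477
[ 0.48928412 -0.15498636  0.00904652] [3.14118993e+00 3.27474962e-04 1.75542302e+00]
```

```bash
python3 -m inch '[[[0,0,-40,0],[0,0,-55,0],[60.5,9.4,0,0],[60.5,9.4,0,0],[60.5,9.4,0,0],[0,0,0,0],[0,0,0,0]]]'
python3 w.py w7 cradle free_bay twin_centre
python3 - <<'E'
from h import *
c=cam('wrist');im=rect(c,.479,.115,.049,.15)
cv2.imwrite('pics/r7.png',im)
E
```

```text
time: 30.85
tool_pos: [0.4834, 0.0288, 0.1032]
tool_rot: [-3.141, 0.0, 1.757]
contact_force: [-0.7, -0.8, -2.7]
opening: 0.0476
cradle [ 80. 273.] 0.94 [0.4814 0.1144]
free_bay [114. 271.] 0.86 [0.4835 0.0908]
twin_centre [ 38. 268.] 0.6 [0.4714 0.1385]
31.05 [0.48367225 0.02746812 0.10335676] [-3.14141532e+00 -1.44330924e-05  1.75321246e+00] [-1.01611563e-01  4.12445646e-01  1.80277302e+00 -4.48223257e-05
  9.26548255e-01 -2.84000779e-01]
```

View pics/r7.png

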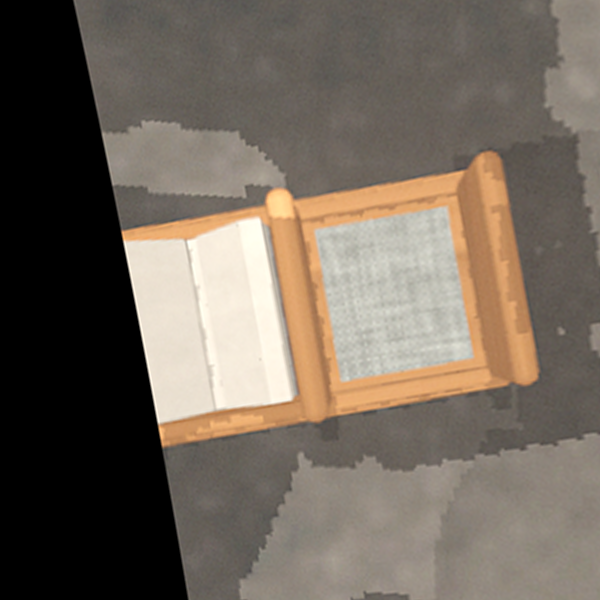

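```bash
python3 - <<'E'
from h import *
P=[];A=[];F=[]
for i in range(6):
    c=cam('wrist');s=observe();P.append(s['tool_pos']);A.append(s['tool_rot'][2])
    c['e']-0
    d=place_of('wrist','free_bay')
    if d: F.append(atz(c,d[0]['at'],.026)[:2])
P=np.array(P);print(P.round(4),np.mean(A),np.round(F,4))
p=P.mean(0);yaw=np.mean(A);T=np.array([.4823,.0893]);d=(T-p[:2])*1000
print(p,'tx',d@[np.cos(yaw),np.sin(yaw)],'ty',d@[np.sin(yaw),-np.cos(yaw)])
# rectification with averaged pose
T4=np.eye(4);T4[:3,:3]=Ro.from_euler('xyz',[np.pi,0,yaw]).as_matrix();T4[:3,3]=p;T4=T4@np.array(c['T_tool_cam'])
print('pose shift',T4[:3,3]-c['e'])
c['R']=T4[:3,:3];c['e']=T4[:3,3];im=rect(c,.479,.115,.049,.15)
old=cv2.imread('pics/r7.png')
print(cv2.phaseCorrelate(np.float32(cv2.cvtColor(old,6))[100:450,250:560],np.float32(cv2.cvtColor(im,6))[100:450,250:560]))
E
```

```text
[[0.4836 0.0277 0.1034]
 [0.4836 0.028  0.1035]
 [0.4836 0.0283 0.1035]
 [0.4836 0.0286 0.1035]
 [0.4836 0.0287 0.1035]
 [0.4836 0.0287 0.1035]] 1.7546546204797508 [[0.4838 0.0909]
 [0.4823 0.091 ]
 [0.4822 0.0909]
 [0.4848 0.0893]
 [0.4832 0.091 ]
 [0.4837 0.0905]]
[0.4836007  0.02833377 0.10348509] tx 60.17647787566548 ty 9.867328035118968
pose shift [ 7.60843918e-05 -3.67326765e-04 -6.72677660e-05]
((0.46898595184345027, -0.047684231821392586), 0.6120719571246042)
```

Wall tops measured at 59 mm long and 53 mm apart (60 and 53.5 expected), so the bay centre is (0.4825,0.0897), yaw ≈ 0.17. Go over it and lower in steps.

```bash
python3 -m inch '[[[30,5,0,0],[30.2,5.1,0,0],[0,0,0,0.013],[0,0,38,0],[0,0,0,0],[0,0,0,0],[0,0,0,0],[0,0,0,0]]]'
python3 -m inch '[[[0,0,3,0],[0,0,3,0],[0,0,3,0],[0,0,0,0],[0,0,0,0]]]'
```

```text
time: 32.7
tool_pos: [0.483, 0.0897, 0.0664]
tool_rot: [3.14, 0.0, 1.742]
contact_force: [-0.2, 0.3, -2.6]
opening: 0.0473
time: 33.33
tool_pos: [0.4825, 0.0898, 0.0565]
tool_rot: [3.142, -0.0, 1.742]
contact_force: [1.2, 0.4, -3.9]
opening: 0.0473
```

```bash
python3 -m inch '[[[0,0,3,0],[0,0,3,0],[0,0,0,0]]]'
python3 -m inch '[[[0,0,5,0],[0,0,5,0],[0,0,5,0],[0,0,0,0]]]'
```

```text
time: 33.7
tool_pos: [0.4822, 0.0897, 0.0502]
tool_rot: [-3.141, -0.0, 1.742]
contact_force: [-0.3, -0.0, -3.2]
opening: 0.0475
time: 34.2
tool_pos: [0.4821, 0.0897, 0.035]
tool_rot: [-3.141, -0.0, 1.742]
contact_force: [-0.5, -1.3, -3.3]
opening: 0.0477
```

```bash
python3 -m inch '[[[0,0,5,0],[0,0,5,0],[0,0,2,0],[0,0,0,0]]]'
python3 -m inch '[[[0,0,1.5,0],[0,0,1.5,0],[0,0,1.5,0],[0,0,0,0]]]'
python3 -m inch '[[[0,0,1,0],[0,0,0,0]]]'
```

```text
time: 34.7
tool_pos: [0.4823, 0.0898, 0.0233]
tool_rot: [-3.141, -0.0, 1.742]
contact_force: [-0.8, 0.2, -2.7]
opening: 0.0474
time: 35.2
tool_pos: [0.4824, 0.0897, 0.0189]
tool_rot: [-3.141, -0.0, 1.742]
contact_force: [-0.7, -0.6, -3.6]
opening: 0.0473
time: 35.45
tool_pos: [0.4824, 0.0898, 0.018]
tool_rot: [-3.142, -0.0, 1.742]
contact_force: [-0.6, 0.5, -2.3]
opening: 0.0475
```

```bash
python3 -m inch '[[[0,0,0.8,0],[0,0,0,0]]]'
python3 -m inch '[[[0,0,0.6,0],[0,0,0,0]]]'
```

```text
time: 35.7
tool_pos: [0.4824, 0.0898, 0.0172]
tool_rot: [-3.142, -0.0, 1.742]
contact_force: [0.1, -0.1, -2.6]
opening: 0.0473
time: 35.95
tool_pos: [0.4825, 0.0898, 0.0171]
tool_rot: [3.141, -0.0, 1.742]
contact_force: [-1.4, -0.5, 3.2]
opening: 0.0474
```

```bash
python3 -m inch '[[[0,0,0,0],[0,0,0,0],[0,0,0,0],[0,0,-10,0],[0,0,-40,0],[0,0,-40,0],[-40,0,-40,0],[-20,0,0,0],[0,0,0,0],[0,0,0,0]]]' -0.4
python3 - <<'E'
from h import *
import time
for _ in range(4): c=cam('wrist')
a=rect(c,.479,.115,.044,.15,500)
t=cam('top');b=rect(t,.46,-.12,.03,.62,500)
cv2.imwrite('pics/r8a.png',a);
cv2.imwrite('pics/r8.png',np.hstack([a[:, 100:500],b[:,:][:, 100:500]]))
for k,z in dict(v_centre=.026,stepped_shaft_centre=.0435,gauge_block_centre=.01,loupe_centre=.0195,gear_centre=.01,strap_pin=.079,nut_grip=.102).items():
    for d in place_of('top',k)[:2]:print(k,round(d['conf'],2),atz(t,d['at'],z).round(4)[:2])
for d in boxes_of('wrist','v_centre'):print('w',d['conf'],atz(c,d['at'],.044)[:2])
s=observe();print(s['time'],s['tool_pos'],s['contact_force'])
E
```

```text
time: 37.2
tool_pos: [0.4923, 0.0311, 0.1465]
tool_rot: [-3.141, -0.001, 1.742]
contact_force: [-0.2, -0.3, 0.3]
opening: 0.064
v_centre 0.81 [ 0.4078 -0.0617]
stepped_shaft_centre 0.68 [ 0.3731 -0.35  ]
gauge_block_centre 0.65 [ 0.5752 -0.3544]
gear_centre 0.51 [ 0.5699 -0.0871]
strap_pin 0.95 [ 0.5132 -0.2649]
nut_grip 0.75 [0.4533 0.1017]
nut_grip 0.65 [ 0.4617 -0.3762]
w 0.8 [ 0.41236859 -0.01725883]
w 0.66 [0.48391792 0.09383494]
37.85 [0.49269477 0.03064391 0.14658751] [ 0.00445601 -0.26443096  0.06858476]
```

View pics/r8.png

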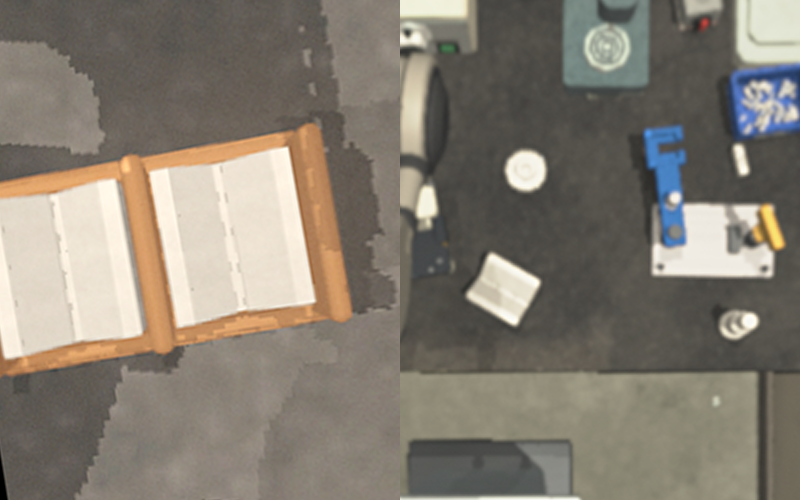

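The left half of the picture shows the block in the free bay at (232,238), level with and the same height as its twin. The right half shows the strap open, the nut on its stud at (770,228), and the shaft, gauge block and gear in place. I'm handing in.

```bash
python3 -c "
from cell import *
print(hand_in())"
```

```text
the job is handed in; nothing more can be done
None
```

The V-block is in the free bay of the cradle beside its twin, and I handed the job in at about 38 s of the 72 s allowed.

**What I did:**
- **Nut:** I turned it clockwise to about 4.3 rad in two grips. It is still on its stud.
- **Strap:** I swung it open to about 1.69 rad by its pin.
- **V-block:** I lifted the smaller, clamped V-block by its open sides and set it down on the plate. I then regripped it by its end faces and lowered it into the bay.

**Last checks:**
- **Placement:** the block touched down at the height expected for the bay floor, well below lip level. In the last picture it looks level with the twin between the walls.
- **Strap and robot:** the pin was found where an open strap puts it, and the gripper was clear of everything with no contact force.
- **Loose parts:** the shaft, gauge block and gear were within about 5 mm of where they were first measured, which I put down to network noise. I did not re-check the loupe: the last check did not find it and the arm hid that area. I never touched it.
- **Disagreements:**
  - Before the lift, the networks put the V-block up to 3 mm from my own measurement in x.
  - The final top-camera search reported only the larger look-alike as a V-block, because the arm hid the cradle.
  - It also gave a false nut detection near the cradle; the real nut was found as the second hit.

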